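# Find the full gur tin and set it on the thali

### The job

Three identical lidded steel tins stand on the dining table; one is full of a solid block of gur (jaggery) and two are empty. Lift them to feel which one is the heavy, full tin and set it down gently, upright, on the flat of the steel thali near its middle. Leave the two empty tins standing upright on the table, clear of the thali; do not drop or tip any tin.

Things in the scene. Friction and masses are not known exactly. Their poses are not given: they have to be found in the camera images.
- tin_a: Closed steel tin, one of three look-alikes: upright cylinder, 60 mm diameter, 85 mm tall with its firmly shut flat brass-coloured lid (top 10 mm). Origin: centre of underside; z up; yaw means nothing. Grip its side, e.g. 50 mm above the underside. Total mass about 0.10 kg empty, 0.35 to 0.46 kg full. Exactly one tin is full; it may be any of them.
- tin_b: Closed steel tin, one of three look-alikes: upright cylinder, 60 mm diameter, 85 mm tall with its firmly shut flat brass-coloured lid (top 10 mm). Origin: centre of underside; z up; yaw means nothing. Grip its side, e.g. 50 mm above the underside. Total mass about 0.10 kg empty, 0.35 to 0.46 kg full. The tins stand to the robot's right, centres at least 90 mm apart in y, at differing x.
- tin_c: Closed steel tin, one of three look-alikes: upright cylinder, 60 mm diameter, 85 mm tall with its firmly shut flat brass-coloured lid (top 10 mm). Origin: centre of underside; z up; yaw means nothing. Grip its side, e.g. 50 mm above the underside. Total mass about 0.10 kg empty, 0.35 to 0.46 kg full. Along x, at least 60 mm of table is free on both sides of each tin.
- thali: Round steel plate, loose on the table to the robot's left: 260 mm across, rim 18 mm high, flat inner floor of 120 mm radius, 3 mm above the table. Origin: centre of underside; z up. A glass jar (108 mm tall), brass bell (84 mm) and blue clip, not part of the job, lie at least 80 mm clear of the tins and thali, farther out; all else is out of reach.

How it is judged (in metres and radians):
On the way:
1. a tin is lifted clear of the table in the gripper (((height (world z) of tin_a above 0.03 m and contact force between the fingers and tin_a above 0.5 N) or (height (world z) of tin_b above 0.03 m and contact force between the fingers and tin_b above 0.5 N) or (height (world z) of tin_c above 0.03 m and contact force between the fingers and tin_c above 0.5 N))), for 0.2 s.
At the end, for the whole second after the job is handed in: The full tin stands at rest on the thali's floor (its weight borne by the thali), upright within 10 degrees, its centre within 85 mm of the thali's centre; the two empty tins stand at rest on the table, upright within 10 degrees, their centres more than 150 mm from the thali's centre (((horizontal distance between tin_a and thali below 0.085 m and contact force between tin_a and thali above 2.2 N and angle between each of tin_a, tin_b, tin_c's own z axis and vertical below 0.17 rad and linear speed of each of tin_a, tin_b, tin_c below 0.02 m/s and height (world z) of each of tin_b, tin_c below 0.008 m and horizontal distance between each of tin_b, tin_c and thali above 0.15 m) or (horizontal distance between tin_b and thali below 0.085 m and contact force between tin_b and thali above 2.2 N and angle between each of tin_b, tin_a, tin_c's own z axis and vertical below 0.17 rad and linear speed of each of tin_b, tin_a, tin_c below 0.02 m/s and height (world z) of each of tin_a, tin_c below 0.008 m and horizontal distance between each of tin_a, tin_c and thali above 0.15 m) or (horizontal distance between tin_c and thali below 0.085 m and contact force between tin_c and thali above 2.2 N and angle between each of tin_c, tin_a, tin_b's own z axis and vertical below 0.17 rad and linear speed of each of tin_c, tin_a, tin_b below 0.02 m/s and height (world z) of each of tin_a, tin_b below 0.008 m and horizontal distance between each of tin_a, tin_b and thali above 0.15 m))); the robot touches nothing.
It fails at once if a tin is tipped more than 35 degrees (angle between any of tin_a, tin_b, tin_c's own z axis and vertical above 0.61 rad).
It fails at once if a tin is dropped (comes down from more than about 25 mm: faster than 0.7 m/s within 60 mm of the table) ((height (world z) of tin_a below 0.06 m and linear speed of tin_a above 0.7 m/s) or (height (world z) of tin_b below 0.06 m and linear speed of tin_b above 0.7 m/s) or (height (world z) of tin_c below 0.06 m and linear speed of tin_c above 0.7 m/s)).
It also fails if it takes over 64 s, if anything falls off the work surface, if the arm or the gripper's body presses on something with over 40 N, if the wrist force passes 120 N, or if a joint passes its speed limit or range.

### The arm

A 7-joint arm with a two-finger parallel gripper is mounted at the origin on the work surface. World frame = base frame: x ahead of the robot, y to its left, z up, the work surface at z = 0. Lengths are in m, angles in degrees, forces in N, time in s.
With the tool pointing down it reaches from about 0.425 to 0.875 m from the base axis. Payload 4.7 kg.
Tool frame: the origin (TCP) lies at the centre of the arm's flange, where the gripper is bolted on; the fingertips stand 182 mm ahead of it and the grasp point (between the pads) lies 164 mm ahead of it; z points along the fingers, y is the line along which they close (so a half turn about z gives the same grasp; the last joint's range is limited). The gripper opens to 87 mm and grips with 3 to 60 N. Pads are 19 mm wide; open, the fingers measure 117 mm over their backs; the gripper's body (75 mm by 190 mm) begins 51 mm behind the grasp point.
Start: joints at [67.557, 18.392, -4.016, 83.108, 1.295, 78.541, -3.26], TCP at [0.257, -0.597, 0.405] pointing down, gripper open.
Joint ranges: [-163.93, 163.93], [-17.29, 119.83], [-79.2, 71.16], [3.27, 140.29], [-89.18, 269.18], [5.43, 117.66], [-154.24, 154.24]. Speed limits (degrees/s): [147.25, 147.25, 180, 180, 180, 180, 180].

### API

Orientations are given as [roll, pitch, yaw] about the fixed x, y, z axes, in that order (R = Rz(yaw) Ry(pitch) Rx(roll)).
In Python, from cell import env gives the robot as it stands. The module is installed in compiled form; this text tells all that it offers.
- The arm moves only by the tool step_arm, never from a script. Its argument "steps" is one flat list of numbers, 5 for each row, row after row: the opening, from 0 (shut) to 1 (fully open), then the shift along the tool's x, y, z in mm, then the turn about the tool's z in degrees. In form: [grip, dx, dy, dz, roll, grip, dx, dy, dz, roll, ...]. A call has 1 to 12 rows; each row shifts and turns the commanded pose from where the row before left it, along the tool's axes as they then stand; what a row does not reach is not made up. A row lasts 1/8 s, in which the tool goes at most 62.5 mm and 10.7 degrees, less where a joint would pass 70% of its speed; a pose out of reach is approached as far as the arm can. A call with a gripper value outside its range is refused whole. The fingers move at their own pace and stop on an object; "grip_force" is the grip in N (left out, the last holds). Time passes only in rows, so rows that do not move let the fingers close. It gives the time, the measured TCP pose, the force, the opening and the grip force at its end, in the units of the state.
- env.get_obs(): the state, without advancing time (a new reading comes with each control period).
- env.read_camera(name): name is "scene" or "side" or "wrist"; returns a dict with "image" (400x640x3 uint8, red, green, blue), "camera_matrix" (3x3 intrinsics, pixels), "R" (3x3) and "t" (3): a world point X has camera coordinates R X + t. Camera axes: x right, y down, z forward; pixel columns grow to the right and rows downward; lengths in m; the calibration is good to about 2 mm. A picture is of the moment at which its call begins. There is no depth.
- env.sign_off(): hands the job in; it is judged then, once.
The state is a dict: "time_s": time; "qpos": joint angles; "joint_velocities": joint speeds; "effort": joint torques, N m; "tool_pos": TCP position; "tool_rot": TCP orientation; "force": force on the tool from outside, world axes, zero at the start; "wrist_torque": the same for the moment, N m; "grip_width": finger opening in m; "grasp_force": force on a finger pad.
Only numpy, scipy, OpenCV 4.12 (cv2) and the standard library are available. Lean on these libraries where they do the work, as an engineer would, in place of code of your own. Each camera call takes 0.05 s, during which the arm holds its last target. There are 200 camera calls.

## Working session

There is one attempt and no reset: what is moved stays moved. The work goes in short steps, Python scripts to look and compute and a tool call to move; the robot and the scene stay as the last step left them, time stands still between calls to the robot, and variables do not carry over. Pictures are saved under pics/ and viewed, at most 10 in all, crops included, and the job is handed in when it is done.

Besides the shell and the picture viewer there is one more tool, called after ">>>" by a JSON object that holds its "fn" and its "kwargs", one argument or row to a line. step_arm: Moves the arm, as the interface text tells. Its arguments: {"type":"object","properties":{"steps":{"type":"array","items":{"type":"number"}},"grip_force":{"type":"number"}},"required":["steps"]}

```bash
mkdir -p pics
python3 - <<'E'
from cell import env
import cv2
o=env.get_obs()
for k,v in o.items(): print(k,v)
for n in("scene","side"):
    c=env.read_camera(n); cv2.imwrite(f"pics/{n}0.png",c["image"][:,:,::-1])
    print(n,c["camera_matrix"].tolist(),c["R"].tolist(),c["t"].tolist())
E
```

```text
time_s 0.0
qpos [67.55418134 18.43975191 -4.01835958 83.17658122  1.29420135 78.54178237
 -3.2588976 ]
joint_velocities [-0.06912239 -0.00549166  0.04369557  0.05864496 -0.01822349  0.0110163
 -0.00648886]
effort [ 3.75705467e-04 -4.91286564e+01 -4.03775750e-01 -3.12527704e+01
 -6.40020682e-02  4.36745526e-02  1.59445899e-04]
tool_pos [ 0.25653387 -0.59699928  0.403639  ]
tool_rot [-1.79887101e+02  4.22018662e-03  2.32592364e+01]
force [-0.37812804  0.11130484  0.11652626]
wrist_torque [ 0.01974605 -0.03646113  0.01412537]
grasp_force 0.0
grip_width 0.08690173477775277
scene [[373.26200496286987, 0.0, 323.1280220963451], [0.0, 373.26200496286987, 202.4364901822067], [0.0, 0.0, 1.0]] [[0.5813144360088222, 0.8136755061934974, -0.0023868616425980166], [0.43104305314600766, -0.3104355663251674, -0.8472494588342566], [-0.69012709903489, 0.49148950119115303, -0.5311898506151623]] [-0.29514171004279416, -0.20058213582883574, 1.26896024595072]
side [[365.4573181809352, 0.0, 316.72031303147713], [0.0, 365.4573181809352, 203.0477868703084], [0.0, 0.0, 1.0]] [[-0.9993458068842712, -0.03179825649307759, 0.017228730273154413], [-0.033342898299293273, 0.6255714855674241, -0.7794540188991068], [0.01400747642609624, -0.7795185612472396, -0.6262224870405133]] [0.5208033592219976, 0.06514753706331315, 0.8009814308451646]
```

View pics/scene0.png

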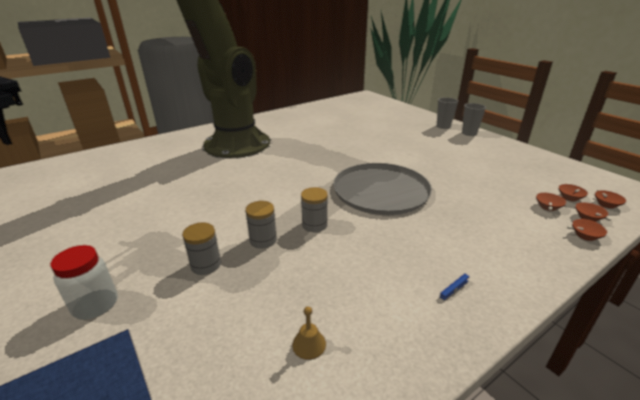

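View pics/side0.png

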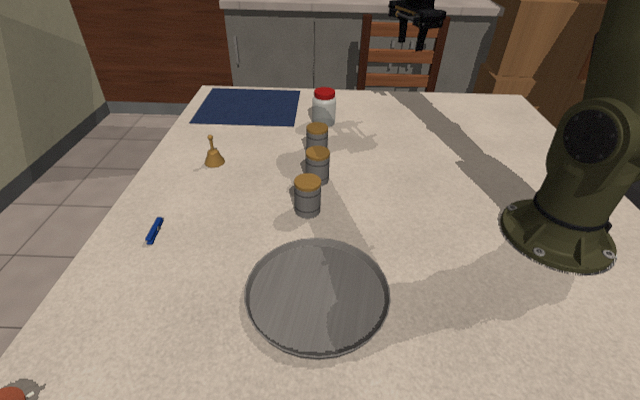

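The scene view shows three tins with lids near (201,232), (261,209) and (314,195), and the thali near (382,188). The side view has the lids near (317,129), (318,153) and (308,181), and the thali near (317,296). I'll enlarge both to get better pixel positions.

Run:
```python
import cv2
a=cv2.imread("pics/scene0.png")[170:290,170:340]
b=cv2.imread("pics/side0.png")[110:225,280:350]
cv2.imwrite("pics/ca.png",cv2.resize(a,None,fx=4.5,fy=4.5,interpolation=cv2.INTER_CUBIC))
cv2.imwrite("pics/cb.png",cv2.resize(b,None,fx=5,fy=5,interpolation=cv2.INTER_CUBIC))
```

```text
(no output)
```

View pics/ca.png

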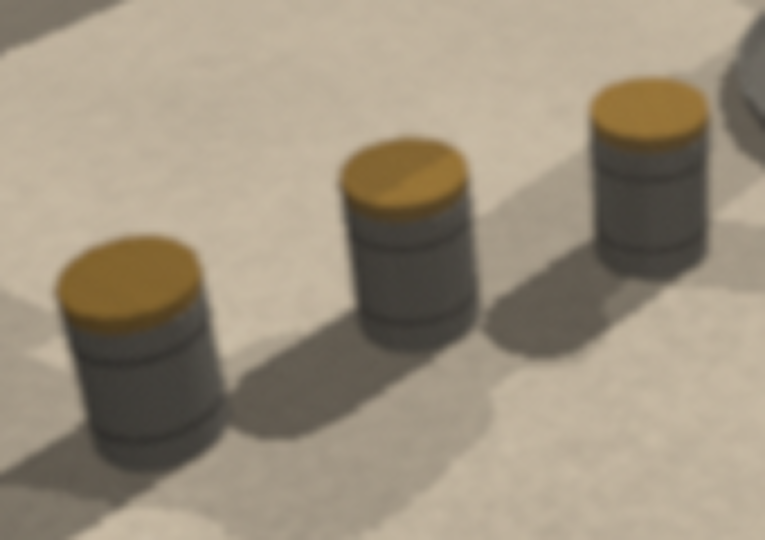

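View pics/cb.png

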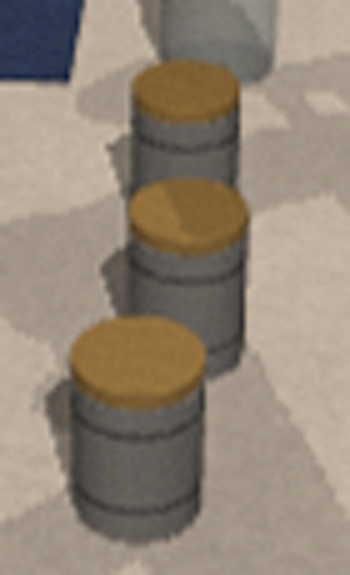

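The enlarged lid-top centres, converted back to full-image pixels:

| View | Tin 1 | Tin 2 | Tin 3 |
|---|---|---|---|
| Scene | (199.1,231.6) | (259.8,208.2) | (314.2,194.2) |
| Side | (317.2,127.6) | (317.8,152.6) | (307.6,181) |

Run:
```python
from cell import env
import numpy as np
from scipy.optimize import least_squares as ls
C={n:env.read_camera(n) for n in("scene","side")}
def pr(c,X):
    q=(c["R"]@np.atleast_2d(X).T).T+c["t"]; q=q@c["camera_matrix"].T; return q[:,:2]/q[:,2:]
P=[((199.1,231.6),(317.2,127.6)),((259.8,208.2),(317.8,152.6)),((314.2,194.2),(307.6,181))]
for a,b in P:
    f=lambda x:np.r_[pr(C["scene"],x)[0]-a,pr(C["side"],x)[0]-b]
    r=ls(f,[.5,-.2,.08]); print(r.x.round(4),r.fun.round(1))
    r=ls(lambda x:f([*x,.085]),[.5,-.2]); print('  z fixed',r.x.round(4))
th=np.linspace(0,2*np.pi,361)
ring=lambda x:np.c_[x[0]+.13*np.cos(th),x[1]+.13*np.sin(th),0*th+.018]
def ext(c,x):
    p=pr(c,ring(x)); return np.r_[p.min(0),p.max(0)]
r=ls(lambda x:np.r_[ext(C["scene"],x)-[331,165,432,213],ext(C["side"],x)-[245,238,390,353]],[.5,.15],diff_step=1e-3)
print("thali",r.x.round(4),r.fun.round(1))
```

```text
[ 0.5307 -0.306   0.0797] [ 0.1  0.1  0.1 -0.1]
  z fixed [ 0.5335 -0.306 ]
[ 0.5252 -0.1743  0.0799] [ 0.1  0.1  0.1 -0.1]
  z fixed [ 0.527  -0.1741]
[ 0.5445 -0.0508  0.0808] [-0.2 -0.2 -0.2  0.2]
  z fixed [ 0.5452 -0.0501]
thali [0.5157 0.1812] [ 0.4 -2.8 -1.3 -2.4 -1.8 -3.2 -0.1  0.8]
```

>>> {"fn": "step_arm", "kwargs": {
  "steps": [1,0,0,0,-9.5,1,0,0,0,-9.5,1,0,0,0,-9.5,1,0,0,0,-9.5,1,0,0,0,-9.5,1,0,0,0,-9.5,1,0,0,0,-9.7,1,0,0,0,0],
  "grip_force": 30
}}

```text
time_s: 1.2
tool_pos: [0.2564, -0.5972, 0.4045]
tool_rot: [-180.0, -0.0, 89.8]
force: [0.4, 0.5, -0.2]
grip_width: 0.0869
grasp_force: 0.0
```

>>> {"fn": "step_arm", "kwargs": {
  "steps": [1,29,27.6,8,0,1,29,27.6,8,0,1,29,27.6,8,0,1,29,27.6,8,0,1,29,27.6,8,0,1,29,27.6,8,0,1,29,27.6,8,0,1,29,27.6,8,0,1,29,27.6,8,0,1,29,27.6,8,0,1,0,0,0,0,1,0,0,0,0]
}}

```text
time_s: 2.7
tool_pos: [0.5325, -0.3081, 0.3247]
tool_rot: [-180.0, 0.0, 89.8]
force: [0.7, -0.9, -1.1]
grip_width: 0.0869
grasp_force: 0.0
```

>>> {"fn": "step_arm", "kwargs": {
  "steps": [1,2,0,20,0,1,0,0,20,0,1,0,0,20,0,1,0,0,20,0,1,0,0,20,0,1,0,0,10,0,1,0,0,0,0,1,0,0,0,0]
}}

```text
time_s: 3.7
tool_pos: [0.5333, -0.3056, 0.2155]
tool_rot: [179.9, 0.0, 90.0]
force: [0.1, 0.3, 0.6]
grip_width: 0.0872
grasp_force: 0.0
```

Run:
```python
from cell import env
import cv2
c=env.read_camera("wrist"); s=env.read_camera("side")["image"][60:220,240:420]
cv2.imwrite("pics/w1.png",cv2.hconcat([cv2.resize(c["image"],(448,280)),cv2.resize(s,(315,280))])[:,:,::-1])
```

```text
(no output)
```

View pics/w1.png

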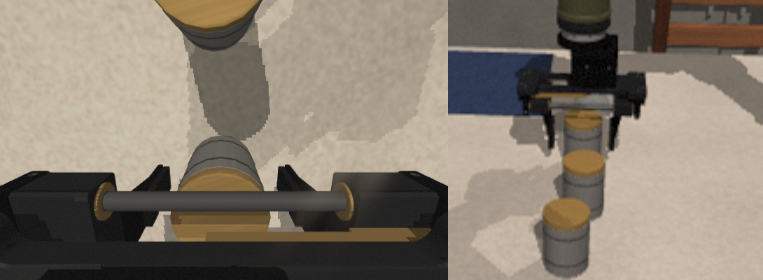

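The wrist half shows tin 1 sitting between the open fingers: the lid spans columns 172–270 and the finger pads are at about 165 and 280. I'll close and lift.

>>> {"fn": "step_arm", "kwargs": {
  "steps": [0,0,0,0,0,0,0,0,0,0,0,0,0,0,0,0,0,0,0,0,0,0,0,0,0,0,0,0,0,0]
}}

```text
time_s: 4.55
tool_pos: [0.5327, -0.3054, 0.2146]
tool_rot: [-180.0, -0.0, 90.0]
force: [-1.1, -0.3, -1.0]
grip_width: 0.0584
grasp_force: 29.9
```

>>> {"fn": "step_arm", "kwargs": {
  "steps": [0,0,0,-5,0,0,0,0,-10,0,0,0,0,-15,0,0,0,0,-15,0,0,0,0,-5,0,0,0,0,0,0,0,0,0,0,0,0,0,0,0,0,0,0,0,0,0,0,0,0,0,0]
}}

```text
time_s: 5.8
tool_pos: [0.5328, -0.3055, 0.2645]
tool_rot: [-180.0, -0.0, 90.0]
force: [0.1, -0.1, -0.9]
grip_width: 0.0583
grasp_force: 29.9
```

Run:
```python
from cell import env
o=env.get_obs(); print(o["force"],o["wrist_torque"],o["grip_width"],o["effort"])
```

```text
[ 0.10896984 -0.08803165 -0.89787256] [-0.01600293 -0.11778862 -0.02009381] 0.05834615856571879 [ 3.77259246e-03 -4.73053622e+01 -4.58182544e+00 -2.84641975e+01
 -3.77865450e-02  6.59210072e-02  7.79607308e-05]
```

Wrist force is about 0.9 N, so tin 1 is empty. I'll put it back and try tin 2.

>>> {"fn": "step_arm", "kwargs": {
  "steps": [0,0,0,5,0,0,0,0,15,0,0,0,0,15,0,0,0,0,8,0,0,0,0,4,0,0,0,0,2.5,0,0,0,0,0,0,0,0,0,0,0]
}}

```text
time_s: 6.8
tool_pos: [0.533, -0.3056, 0.2157]
tool_rot: [180.0, 0.0, 89.9]
force: [-0.1, 0.6, -1.4]
grip_width: 0.0584
grasp_force: 29.9
```

>>> {"fn": "step_arm", "kwargs": {
  "steps": [1,0,0,0,0,1,0,0,0,0,1,0,0,0,0,1,0,0,0,0,1,0,0,-10,0,1,0,0,-30,0,1,0,0,-40,0,1,0,0,-30,0,1,0,0,0,0]
}}

```text
time_s: 7.92
tool_pos: [0.5339, -0.3057, 0.3291]
tool_rot: [179.7, 0.2, 90.0]
force: [0.6, -0.1, -0.5]
grip_width: 0.0873
grasp_force: 0.0
```

>>> {"fn": "step_arm", "kwargs": {
  "steps": [1,30,-2,0,0,1,40,-2,0,0,1,40,-2,0,0,1,21,0,0,0,1,0,0,0,0,1,0,0,20,0,1,0,0,30,0,1,0,0,30,0,1,0,0,20,0,1,0,0,10,0,1,0,0,0,0,1,0,0,0,0]
}}

```text
time_s: 9.43
tool_pos: [0.5275, -0.1747, 0.2162]
tool_rot: [179.9, 0.0, 89.9]
force: [0.2, -0.5, -0.4]
grip_width: 0.087
grasp_force: 0.0
```

Run:
```python
from cell import env
import cv2
c=env.read_camera("wrist"); s=env.read_camera("side")["image"][60:220,240:420]
cv2.imwrite("pics/w2.png",cv2.hconcat([cv2.resize(c["image"],(448,280)),cv2.resize(s,(315,280))])[:,:,::-1])
```

```text
(no output)
```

View pics/w2.png

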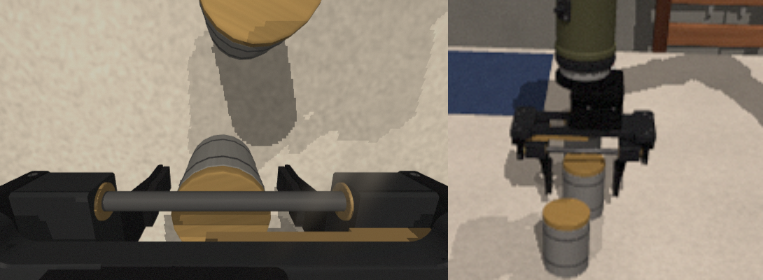

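Tin 2 sits between the fingers just as tin 1 did, with the lid at columns 172–270. I'll close and lift, gripping harder in case it is full.

>>> {"fn": "step_arm", "kwargs": {
  "steps": [0,0,0,0,0,0,0,0,0,0,0,0,0,0,0,0,0,0,0,0,0,0,0,0,0,0,0,0,0,0],
  "grip_force": 40
}}

```text
time_s: 10.28
tool_pos: [0.5269, -0.1745, 0.2152]
tool_rot: [-180.0, 0.0, 90.0]
force: [-0.2, -0.9, 0.8]
grip_width: 0.0584
grasp_force: 39.9
```

>>> {"fn": "step_arm", "kwargs": {
  "steps": [0,0,0,-5,0,0,0,0,-10,0,0,0,0,-15,0,0,0,0,-15,0,0,0,0,-5,0,0,0,0,0,0,0,0,0,0,0,0,0,0,0,0,0,0,0,0,0]
}}

```text
time_s: 11.4
tool_pos: [0.5268, -0.1744, 0.2648]
tool_rot: [-180.0, -0.0, 90.0]
force: [0.7, -0.4, -1.3]
grip_width: 0.0586
grasp_force: 39.9
```

Wrist force is about 1.3 N, so tin 2 is empty too. That leaves tin 3, which I'll confirm by lifting it.

>>> {"fn": "step_arm", "kwargs": {
  "steps": [0,0,0,5,0,0,0,0,15,0,0,0,0,15,0,0,0,0,8,0,0,0,0,4,0,0,0,0,2.5,0,0,0,0,0,0,0,0,0,0,0]
}}

```text
time_s: 12.4
tool_pos: [0.5271, -0.1745, 0.2161]
tool_rot: [180.0, 0.0, 90.0]
force: [-0.1, 1.1, -0.5]
grip_width: 0.0589
grasp_force: 39.9
```

>>> {"fn": "step_arm", "kwargs": {
  "steps": [1,0,0,0,0,1,0,0,0,0,1,0,0,0,0,1,0,0,0,0,1,0,0,-10,0,1,0,0,-30,0,1,0,0,-40,0,1,0,0,-30,0,1,0,0,0,0]
}}

```text
time_s: 13.52
tool_pos: [0.528, -0.1745, 0.3292]
tool_rot: [179.7, 0.2, 90.0]
force: [-1.3, -1.0, -0.6]
grip_width: 0.0869
grasp_force: 0.0
```

>>> {"fn": "step_arm", "kwargs": {
  "steps": [1,30,4,0,0,1,40,5,0,0,1,34,5,0,0,1,20,4,0,0,1,0,0,0,0,1,0,0,20,0,1,0,0,30,0,1,0,0,30,0,1,0,0,20,0,1,0,0,10,0,1,0,0,0,0,1,0,0,0,0]
}}

```text
time_s: 15.02
tool_pos: [0.5456, -0.0505, 0.2167]
tool_rot: [179.9, 0.0, 89.9]
force: [-0.3, 0.1, -0.8]
grip_width: 0.087
grasp_force: 0.0
```

Run:
```python
from cell import env
import cv2
c=env.read_camera("wrist"); s=env.read_camera("side")["image"][60:220,240:420]
cv2.imwrite("pics/w3.png",cv2.hconcat([cv2.resize(c["image"],(448,280)),cv2.resize(s,(315,280))])[:,:,::-1])
```

```text
(no output)
```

View pics/w3.png

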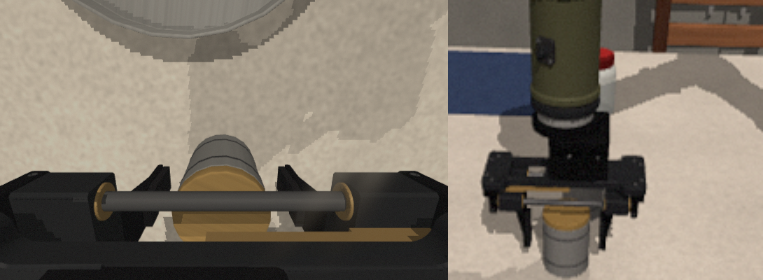

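Tin 3 is centred between the fingers (columns 172–270), and the thali rim is ahead at the top of the wrist view.

>>> {"fn": "step_arm", "kwargs": {
  "steps": [0,0,0,0,0,0,0,0,0,0,0,0,0,0,0,0,0,0,0,0,0,0,0,0,0,0,0,0,0,0],
  "grip_force": 45
}}

```text
time_s: 15.88
tool_pos: [0.5449, -0.0505, 0.2158]
tool_rot: [-180.0, 0.0, 89.9]
force: [-1.4, -0.6, 1.9]
grip_width: 0.0591
grasp_force: 45.0
```

>>> {"fn": "step_arm", "kwargs": {
  "steps": [0,0,0,-5,0,0,0,0,-10,0,0,0,0,-15,0,0,0,0,-15,0,0,0,0,-15,0,0,0,0,-10,0,0,0,0,0,0,0,0,0,0,0,0,0,0,0,0]
}}

```text
time_s: 17.0
tool_pos: [0.5447, -0.0505, 0.285]
tool_rot: [-179.9, -0.0, 90.0]
force: [-0.7, 0.7, -4.0]
grip_width: 0.0588
grasp_force: 45.0
```

Force is about 4 N, so tin 3 is the full one. I'll carry it to the thali.

>>> {"fn": "step_arm", "kwargs": {
  "steps": [0,10,-1,0,0,0,22,-3,0,0,0,28,-4,0,0,0,30,-4,0,0,0,30,-4,0,0,0,30,-4,0,0,0,30,-4,0,0,0,26,-3,0,0,0,17,-1,0,0,0,8,-1,0,0,0,0,0,0,0,0,0,0,0,0]
}}

```text
time_s: 18.5
tool_pos: [0.5166, 0.1793, 0.2855]
tool_rot: [-180.0, 0.1, 89.9]
force: [0.3, -0.2, -3.8]
grip_width: 0.0593
grasp_force: 45.0
```

>>> {"fn": "step_arm", "kwargs": {
  "steps": [0,0,0,8,0,0,0,0,15,0,0,0,0,15,0,0,0,0,12,0,0,0,0,6,0,0,0,0,4,0,0,0,0,2,0,0,0,0,1,0,0,0,0,0,0,0,0,0,0,0]
}}

```text
time_s: 19.75
tool_pos: [0.5163, 0.1806, 0.223]
tool_rot: [180.0, 0.0, 89.9]
force: [0.2, -0.4, -3.0]
grip_width: 0.0593
grasp_force: 45.0
```

>>> {"fn": "step_arm", "kwargs": {
  "steps": [0,0,0,1,0,0,0,0,1,0,0,0,0,1,0,0,0,0,0.5,0,0,0,0,0,0,0,0,0,0,0]
}}

```text
time_s: 20.5
tool_pos: [0.5163, 0.1806, 0.2192]
tool_rot: [180.0, 0.0, 90.0]
force: [0.4, -0.4, -4.2]
grip_width: 0.059
grasp_force: 45.0
```

>>> {"fn": "step_arm", "kwargs": {
  "steps": [0,0,0,0.7,0,0,0,0,0.5,0,0,0,0,0,0,0,0,0,0,0]
}}

```text
time_s: 21.0
tool_pos: [0.5163, 0.1807, 0.2188]
tool_rot: [180.0, 0.0, 89.9]
force: [-3.1, -1.9, 5.8]
grip_width: 0.059
grasp_force: 45.0
```

The force has changed sign, so the tin is resting on the thali. I'll release and retreat upward.

>>> {"fn": "step_arm", "kwargs": {
  "steps": [1,0,0,0,0,1,0,0,0,0,1,0,0,0,0,1,0,0,0,0,1,0,0,-10,0,1,0,0,-30,0,1,0,0,-40,0,1,0,0,-40,0,1,0,0,-40,0,1,0,0,0,0,1,0,0,0,0]
}}

```text
time_s: 22.38
tool_pos: [0.516, 0.1805, 0.378]
tool_rot: [180.0, 0.0, 90.0]
force: [0.2, 0.5, -0.9]
grip_width: 0.0872
grasp_force: 0.0
```

Run:
```python
from cell import env
import cv2
cv2.imwrite("pics/end.png",env.read_camera("scene")["image"][:,:,::-1])
```

```text
(no output)
```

View pics/end.png

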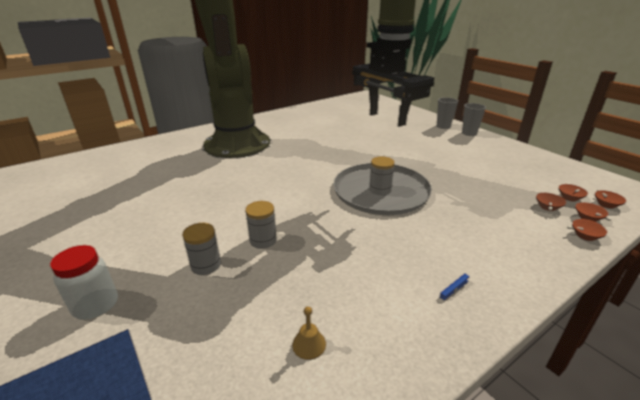

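The full tin stands upright mid-thali at (382,175). The empties are upright on the table at (201,248) and (261,225), and the gripper is clear.

```bash
python3 -c "
from cell import env
print(env.sign_off())"
```

```text
the job is handed in; nothing more can be done
None
```

The job is handed in: the full tin (about 4 N when lifted) stands upright near the middle of the thali, and the two empty tins stand upright on the table clear of it; sign-off returned no verdict.

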